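Dry-stack a machine foot on its base plate

TASK

Somebody left a jar of screws standing on the round steel base plate: put it back upright in the gap in the middle of the row on the low shelf, in line with the other two jars and evenly spaced between them. Then build the machine foot on the cleared plate: lay the three solid round pads flat on it one on another, the largest at the bottom, then the medium, the smallest on top, all centred on the plate to within a few millimetres. Keep the jar upright, and leave the other jars and everything else on the bench where they are.

Things in the scene. Friction and masses are not known exactly. Their poses are not given: they have to be found in the camera images.
- plate: round steel base plate fixed on the bench, diameter 110, 8 thick; origin at the centre of its underside, top face 8 above. The jar stands on it at the start, off centre. Four dark bolt spots near its rim are flush.
- jar: clear round jar, part filled with steel screws, black lid; body diameter 50 and 60 high, lid diameter 47, total height 74, about 180 g; origin at the centre of its underside, z up. Starts on the plate.
- pad_large: solid black rubber disc, diameter 66, 14 thick; origin at the centre of its underside. Lies flat on the bench, as do the other two pads; the three swap places from start to start.
- pad_medium: solid plywood disc, diameter 54, 12 thick; origin at the centre of its underside
- pad_small: solid steel disc, diameter 42, 10 thick, about 100 g; origin at the centre of its underside
- shelf: low plywood shelf fixed on the bench at the left or the right, 110 deep (x) and 220 long (y), board top 40 above the bench, with a rail 8 thick along its far edge (x from +47 to +55) that rises 22 above the board; origin at the centre of its underside on the bench, the row of jars runs along its y axis
- shelf_gap (a point): point on the shelf's top face at the middle of the gap in the row, 5 nearer the shelf's front than its middle; axes as the shelf's: the jar's underside centre belongs here
- row_jar_a: jar like the one on the plate (diameter 50, height 74), in the row on the shelf, about 68 from the gap's middle towards the shelf's +y; origin at the centre of its underside
- row_jar_b: the same kind of jar, about 68 from the gap's middle towards the shelf's -y; origin at the centre of its underside
- charger: black battery charger fixed on the bench, on the other side from the shelf, 90 (x) by 120 (y), 52 high; origin at the centre of its underside. One pad lies close in front of it (-x).
- battery: black drill battery lying loose, 110 (x) by 70 (y), 60 high, 650 g; origin at the centre of its underside. One pad lies beside it, between it and the socket. To be left alone.
- socket: steel socket standing upright, diameter 28, height 50; origin at the centre of its underside. To be left alone.
- tape_measure: yellow tape measure lying flat, 72 (x) by 66 (y), 36 high, its steel hook reaching to x = +41; origin at the centre of its underside. One pad lies beside it, between it and the wrench. To be left alone.
- wrench: steel open-ended wrench lying flat along its x axis, 140 long, at most 32 wide and 8 high; origin at its middle, on the bench. To be left alone.
- tape_roll: roll of black tape lying flat, a ring of outer diameter 58, hole 38, 18 high: not one of the pads; origin at the centre of its underside. To be left alone.
Mind the look-alikes: they are no part of the job. Leave any purple look-alike of the jar alone.

How it is judged:
At the end, for the whole second after the job is handed in: Pads flat, large on plate within 8 mm of centre, medium on large and small on medium within 6 mm; jar upright on the shelf within 12 mm of the gap's middle each way; row jars upright, within 15 mm, other loose things within 25 mm of their starts, socket standing; pads and jar at rest (horizontal distance between pad_large and plate below 0.008 m and height (world z) of pad_large between 0.005 and 0.011 m and angle between each of pad_large, pad_medium, pad_small, jar's own z axis and vertical below 0.08 rad and linear speed of each of pad_large, pad_medium, pad_small, jar below 0.02 m/s and horizontal distance between pad_medium and pad_large below 0.006 m and height (world z) of pad_medium between 0.019 and 0.025 m and horizontal distance between pad_small and pad_medium below 0.006 m and height (world z) of pad_small between 0.031 and 0.037 m and x of jar in the frame of shelf_gap between -0.012 and 0.012 m and y of jar in the frame of shelf_gap between -0.012 and 0.012 m and z of jar in the frame of shelf_gap between -0.004 and 0.004 m and distance of each of row_jar_a, row_jar_b from where it was at the start of the episode below 0.015 m and distance of each of battery, socket, tape_measure, wrench, tape_roll from where it was at the start of the episode below 0.025 m and angle between each of row_jar_a, row_jar_b, socket's own z axis and vertical below 0.15 rad); the robot touches nothing.
It fails at once if the jar is tipped over (angle between jar's own z axis and vertical above 0.7 rad).
It fails at once if a jar of the row is tipped (angle between any of row_jar_a, row_jar_b's own z axis and vertical above 0.4 rad).
It fails at once if a bystander is pushed away from its place (distance of any of row_jar_a, row_jar_b, battery, socket, tape_measure, wrench, tape_roll from where it was at the start of the episode above 0.03 m).
It also fails if it takes over 72 s, if anything falls off the work surface, if the arm or the gripper's body presses on something with over 40 N, if the wrist force passes 120 N, or if a joint passes its speed limit or range.

ROBOT

A 7-joint arm with a two-finger parallel gripper is mounted at the origin on the work surface. World frame = base frame: x ahead of the robot, y to its left, z up, the work surface at z = 0. Lengths are in m, angles in rad, forces in N, time in s.
With the tool pointing down it reaches from about 0.4 to 0.85 m from the base axis. Payload 10.4 kg.
Tool frame: the origin (TCP) lies at the very end of the fingers, on their centre line; the grasp point (between the pads) lies 19 mm behind it (manip.grasp_offset is the distance from the TCP to the grasp point, in m); z points along the fingers, y is the line along which they close (so a half turn about z gives the same grasp; the last joint's range is limited). The gripper opens to 85 mm and grips with 20 to 120 N. Pads are 22 mm wide; open, the fingers measure 114 mm over their backs; the gripper's body (76 mm by 85 mm) begins 54 mm behind the grasp point. The pads swing forward as they close: fully open they stand 13 mm farther back than shut.
Start: joints at [-1.302, 0.332, -0.065, 1.46, 0.022, 1.35, -0.088], TCP at [0.18, 0.599, 0.231] pointing down, gripper open.
Joint ranges: [-2.6, 2.6], [-0.5, 2.12], [-1.47, 1.34], [0.16, 2.42], [-1.27, 4.41], [0.06, 2.06], [-2.6, 2.6]. Speed limits (rad/s): [2.22, 2.22, 2.79, 2.79, 3.14, 3.14, 3.14].

INTERFACE

Orientations are given as a unit quaternion [x, y, z, w].
In Python, from cell import manip, cams, workorder, finder gives the robot as it stands.
- The arm moves only by the tool send_rows, never from a script. Its argument "plan" is a list of rows, each a list of 3 entries, a list of its own where there are three numbers: the shift along the world's x, y, z in cm, then the turn, a rotation vector about the world's x, y, z in degrees, then the opening, from 0 (shut) to 1 (fully open). In form: [[[tx, ty, tz], [rx, ry, rz], gripper], ...]. A call has 1 to 5 rows; each row shifts and turns the commanded pose from where the row before left it; what a row does not reach is not made up. A row lasts 1/10 s, in which the tool goes at most 50 mm and 8.59 degrees, less where a joint would pass 70% of its speed; a pose out of reach is approached as far as the arm can. A call with a gripper value outside its range is refused whole. The fingers move at their own pace and stop on an object; "force" is the grip in N (left out, the last holds). Time passes only in rows, so rows that do not move let the fingers close. It gives the time, the measured TCP pose, the force, the opening and the grip force at its end, in the units of the state.
- manip.get_obs(): the state, without advancing time (a new reading comes with each control period).
- cams.grab_frame(name): name is "scene" or "top" or "wrist"; returns the picture (384x512x3 uint8, blue, green, red); there is no depth.
- cams.camera_info(name): a dict with "fx", "fy", "cx", "cy" (pixels), "R" (3x3) and "t" (3): a world point X has camera coordinates R X + t; the wrist camera has in their place "tool_from_camera" (4x4, takes a point from camera to tool coordinates, whose origin is the TCP and whose axes are the flange's). Camera axes: x right, y down, z forward; pixel columns grow to the right and rows downward; lengths in m; the calibration is good to about 2 mm. A picture is of the moment at which its call begins: read the wrist's pose just before it. camera_info takes no time and is no camera call.
- workorder.close_job(): hands the job in; it is judged then, once.
Trained networks look in the newest picture that a camera, given by its name, has taken for a name from the list of things; names that differ only in an ending like _2 or _b are one class to them, and where a whole thing is asked for, a point or a joint stands for the part that bears it (a point fixed in the world has none). Each returns a list of dicts, best first, with "conf" (0 to 1); they miss things now and then, are a little off and sometimes report something else, mostly with a low value. They report only what shows in the picture. A call takes as long as a camera call. They do not tell look-alikes from the thing itself.
- finder.outline_of(camera, name): "mask" (384x512 bool, what is visible of it) and "box" ([left, top, right, bottom] in pixels, round what is visible of it).
The state is a dict: "t": time; "joints": joint angles; "dq": joint speeds; "effort": joint torques, N m; "position": TCP position; "tool_rot": TCP orientation; "contact_force": force on the tool from outside, world axes, zero at the start; "wrist_torque": the same for the moment, N m; "finger_gap": finger opening in m; "grip_force": force on a finger pad.
Only numpy, scipy, OpenCV 4.12 (cv2) and the standard library are available. Lean on these libraries where they do the work, as an engineer would, in place of code of your own. Each camera call takes 0.05 s, during which the arm holds its last target. There are 200 camera calls.

## Working session

There is one attempt and no reset: what is moved stays moved. The work goes in short steps, Python scripts to look and compute and a tool call to move; the robot and the scene stay as the last step left them, time stands still between calls to the robot, and variables do not carry over. Pictures are saved under pics/ and viewed, at most 10 in all, crops included, and the job is handed in when it is done.

Besides the shell and the picture viewer there is one more tool, called after "Emit:" by a JSON object that holds its "method" and its "body". send_rows: Moves the arm, as the interface text tells. Its arguments: {"type":"object","properties":{"plan":{"type":"array","items":{"type":"array"}},"force":{"type":"number"}},"required":["plan"]}

```bash
mkdir -p pics; ls
python3 - <<'E'
from cell import manip, cams, finder
import cv2,numpy as np
o=manip.get_obs(); print(o['t'],o['position'],o['tool_rot'],o['finger_gap'],manip.grasp_offset)
for c in ["top","scene"]:
    cv2.imwrite(f'pics/{c}0.png',cams.grab_frame(c)); 
    i=cams.camera_info(c); print(c,i['fx'],i['cx'],i['cy'],np.round(i['R'],3).tolist(),np.round(i['t'],3), 'C',-np.array(i['R']).T@np.array(i['t']))
    for n in ["plate","jar","pad_large","pad_medium","pad_small","shelf","tape_roll","socket","charger","battery","tape_measure","wrench"]:
        print(n,[(round(d['conf'],2),[int(v) for v in d['box']],int(d['mask'].sum())) for d in finder.outline_of(c,n)][:5])
E
```

```text
pics
0.0 [0.17970461 0.59822701 0.23050369] [ 1.45347443e-01  9.89380416e-01 -7.14787562e-04 -5.57549353e-05] 0.0852613030354044 0.0187
top 348.62671486855595 248.84999883486637 199.87598031187852 [[-0.001, -1.0, -0.018], [-0.997, 0.002, -0.073], [0.074, 0.018, -0.997]] [0.038 0.53  0.822] C [0.46837733 0.02246284 0.85977802]
plate [(0.77, [228, 180, 274, 224], 1227)]
jar [(0.82, [240, 253, 261, 283], 425), (0.65, [254, 191, 273, 210], 359), (0.62, [250, 129, 274, 154], 480)]
pad_large [(0.86, [347, 230, 375, 262], 658)]
pad_medium [(0.3, [103, 228, 141, 279], 1650)]
pad_small [(0.72, [149, 234, 166, 251], 235)]
shelf [(0.59, [324, 123, 421, 187], 3392)]
tape_roll [(0.54, [96, 170, 117, 194], 330)]
socket [(0.51, [180, 247, 194, 259], 119)]
charger [(0.61, [122, 127, 179, 172], 2026)]
battery [(0.72, [104, 229, 142, 277], 1599)]
tape_measure [(0.74, [383, 238, 414, 271], 929)]
wrench [(0.95, [320, 211, 346, 263], 398)]
scene 408.6352357125845 254.220498653471 188.56441737513538 [[-0.241, 0.971, -0.004], [0.678, 0.165, -0.716], [-0.694, -0.175, -0.698]] [ 0.123 -0.302  1.311] C [1.14509116 0.16013435 0.69937488]
plate [(0.73, [239, 194, 286, 228], 1025)]
jar [(0.96, [244, 178, 263, 213], 783), (0.86, [271, 139, 290, 175], 615), (0.72, [225, 225, 251, 270], 910)]
pad_large [(0.84, [161, 152, 191, 177], 375)]
pad_medium [(0.62, [371, 233, 394, 257], 424)]
pad_small [(0.49, [361, 193, 375, 207], 182), (0.42, [243, 178, 263, 215], 784)]
shelf [(0.58, [65, 195, 179, 250], 3346)]
tape_roll [(0.76, [417, 244, 445, 274], 547)]
socket [(0.68, [329, 168, 342, 188], 188)]
charger [(0.77, [339, 243, 412, 307], 3192)]
battery [(0.63, [385, 167, 425, 215], 1596)]
tape_measure [(0.68, [131, 138, 164, 165], 731)]
wrench [(0.63, [178, 153, 215, 192], 335)]
```

View pics/top0.png

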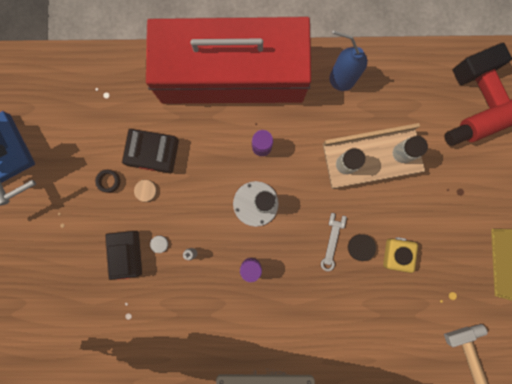

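View pics/scene0.png

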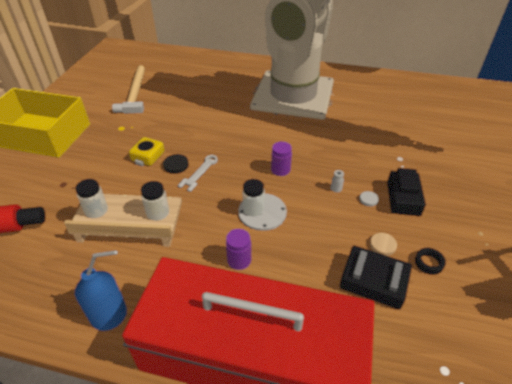

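Top view: the jar is on the plate (lid at about 264,201). The row jars are at 351,158 and 413,148, so the shelf is on the right. Large pad is at 361,248, medium (plywood) at 145,190, small (steel) at 159,244. Purple look-alikes are at 262,143 and 250,270. Next I'll turn these into world positions.

```bash
cat > h.py <<'E'
from cell import manip, cams, finder
import cv2,numpy as np
from scipy.spatial.transform import Rotation as Ro
from scipy.optimize import least_squares
def cam(c):
    i=cams.camera_info(c); K=(i['fx'],i['fy'],i['cx'],i['cy'])
    if c=='wrist':
        o=manip.get_obs(); T=np.eye(4); T[:3,:3]=Ro.from_quat(o['tool_rot']).as_matrix(); T[:3,3]=o['position']
        W=T@np.array(i['tool_from_camera']); return K,W[:3,:3].T,-W[:3,:3].T@W[:3,3]
    return K,np.array(i['R']),np.array(i['t'])
def ray(C,uv,z):
    K,R,t=C; uv=np.atleast_2d(uv).astype(float)
    d=np.c_[(uv[:,0]-K[2])/K[0],(uv[:,1]-K[3])/K[1],np.ones(len(uv))]@R
    c=-R.T@t; return (c+d*((z-c[2])/d[:,2])[:,None])[:,:2]
def proj(C,X):
    K,R,t=C; p=np.atleast_2d(X)@R.T+t; return np.c_[K[0]*p[:,0]/p[:,2]+K[2],K[1]*p[:,1]/p[:,2]+K[3]]
A=np.linspace(0,2*np.pi,72,endpoint=False)
def cyl(C,xy,z0,z1,r):
    "hull silhouette of an upright cylinder"
    P=[[xy[0]+r*np.cos(a),xy[1]+r*np.sin(a),z] for a in A for z in (z0,z1)]
    return cv2.convexHull(proj(C,P).astype(np.float32))[:,0]
def fit(C,mask,z0,z1,r):
    "match the cylinder silhouette to the mask by its centroid and extents"
    h=lambda p:np.r_[p.min(0),p.max(0),p.mean(0)]
    m=cv2.findContours(mask.astype(np.uint8),0,1)[0]; m=max(m,key=cv2.contourArea)[:,0].astype(np.float32)
    M=cv2.moments(m); ref=np.array([M['m10'],M['m01']])/M['m00']
    def f(xy):
        q=cyl(C,xy,z0,z1,r); N=cv2.moments(q); return np.array([N['m10'],N['m01']])/N['m00']-ref
    s=least_squares(f,ray(C,ref,(z0+z1)/2)[0]); q=cyl(C,s.x,z0,z1,r)
    return s.x.round(4),round(float(cv2.contourArea(q)/max(M['m00'],1)),2)
D=dict(plate=(0,.008,.055),pad_large=(0,.014,.033),pad_medium=(0,.012,.027),pad_small=(0,.010,.021),socket=(0,.05,.014),tape_roll=(0,.018,.029))
E
python3 - <<'E'
from h import *
for c in ["top","scene"]:
    C=cam(c); cams.grab_frame(c)
    for n in D:
        for d in finder.outline_of(c,n)[:1]: print(c,n,round(d['conf'],2),*fit(C,d['mask'],*D[n]))
    for d in finder.outline_of(c,'jar')[:5]:
        b=d['box']; u=[(b[0]+b[2])/2,(b[1]+b[3])/2]
        print(c,'jar',u,[fit(C,d['mask'],z,z+.074,.025) for z in (0,.008,.04)])
C=cam('top')
for nm,u,z in [("jar lid",(264,201),.082),("rowR",(415,147),.114),("rowL",(353.5,159),.114),("medium",(145,190.5),.012),("large",(361.5,248),.014),("small",(159,244),.010),("wrenchtop",(338,217),.008),("wrenchbot",(327,265),.008),("tape",(403,256),.036),("charger lowL",(122,167),.0),("charger lowR",(173,173),.03),("battR",(141,252),.03)]: print(nm,ray(C,u,z)[0].round(3))
i=cams.camera_info('wrist'); print(i['fx'],i['cx'],i['cy'],np.round(i['tool_from_camera'],3).tolist())
E
```

```text
top plate 0.57 [0.522  0.0302] 1.36
top pad_large 0.7 [ 0.4178 -0.2327] 1.13
top pad_medium 0.66 [0.5572 0.2952] 1.09
top socket 0.51 [0.403  0.1785] 1.97
top tape_roll 0.92 [0.5814 0.3897] 1.2
top jar [263.8, 201.95] [(array([0.5246, 0.0023]), 1.12), (array([0.524 , 0.0025]), 1.14), (array([0.5217, 0.0033]), 1.24)]
top jar [251.2, 270.05] [(array([0.369 , 0.0341]), 1.24), (array([0.37 , 0.034]), 1.26), (array([0.374 , 0.0336]), 1.37)]
top jar [260.35, 142.45] [(array([0.6643, 0.0073]), 1.08), (array([0.6624, 0.0074]), 1.1), (array([0.6546, 0.008 ]), 1.19)]
scene plate 0.83 [0.5282 0.0313] 1.62
scene pad_large 0.98 [ 0.4145 -0.234 ] 0.97
scene pad_medium 0.67 [0.5526 0.2941] 1.2
scene pad_small 0.55 [0.4221 0.2569] 1.28
scene socket 0.62 [ 0.4337 -0.2227] 0.62
scene tape_roll 0.88 [0.5782 0.3864] 1.19
scene jar [253.55, 196.95] [(array([ 0.5132, -0.001 ]), 1.11), (array([0.5209, 0.0009]), 1.14), (array([0.5515, 0.0088]), 1.26)]
scene jar [281.65, 159.95] [(array([0.3664, 0.0333]), 1.18), (array([0.3759, 0.0348]), 1.21), (array([0.4136, 0.041 ]), 1.34)]
jar lid [0.523 0.002]
rowR [ 0.637 -0.322]
rowL [ 0.611 -0.19 ]
medium [0.555 0.293]
large [ 0.415 -0.232]
small [0.424 0.256]
wrenchtop [ 0.489 -0.179]
wrenchbot [ 0.374 -0.15 ]
tape [ 0.397 -0.321]
charger lowL [0.615 0.356]
charger lowR [0.595 0.22 ]
battR [0.406 0.293]
305.3631971694342 252.97262823847407 189.95446767883422 [[-0.002, -0.961, -0.276, 0.071], [1.0, -0.001, -0.001, -0.001], [0.001, -0.276, 0.961, -0.143], [0.0, 0.0, 0.0, 1.0]]
```

Emit:
{"method": "send_rows", "body": {"plan": [[[3, -3, 0], [0, 0, -4.3], 1], [[3, -3, 0], [0, 0, -4.3], 1], [[3, -3, 0], [0, 0, -4.3], 1], [[3, -3, 0], [0, 0, -4.3], 1], [[3, -3, 0], [0, 0, -4.3], 1]]}}

```text
t: 2.6
position: [0.3308, 0.4473, 0.2316]
tool_rot: [0.329, 0.944, 0.0, 0.0]
contact_force: [0.6, 0.4, 0.0]
finger_gap: 0.0858
grip_force: 0.0
```

Emit:
{"method": "send_rows", "body": {"plan": [[[3, -3, 0], [0, 0, -4.3], 1], [[3, -3, 0], [0, 0, -4.3], 1], [[3, -3, 0], [0, 0, -4.3], 1], [[3, -3, 0], [0, 0, -4.3], 1], [[2, -2, 0], [0, 0, 0], 1]]}}

```text
t: 3.1
position: [0.4719, 0.3057, 0.2316]
tool_rot: [0.467, 0.884, 0.0, 0.0]
contact_force: [-0.1, 0.2, -0.4]
finger_gap: 0.0854
grip_force: 0.0
```

```bash
cat > look.py <<'E'
from h import *
import sys
def look(name,things):
    manip_o=manip.get_obs(); C=cam('wrist'); im=cams.grab_frame('wrist')
    o=manip_o; print('t',round(o['t'],2),o['position'].round(4) if hasattr(o['position'],'round') else o['position'],'yaw y-axis',np.degrees(np.arctan2(*Ro.from_quat(o['tool_rot']).as_matrix()[:2,1][::-1])).round(1),'J',np.round(o['joints'],2))
    for n in things:
        k,z0=(n.split('@')+[0])[:2]; z0=float(z0)
        for d in finder.outline_of('wrist',k)[:3]:
            a=D.get(k,(0,.074,.025)); f=fit(C,d['mask'],a[0]+z0,a[1]+z0,a[2])
            print(n,round(d['conf'],2),np.round(d['box']).astype(int),*f)
            cv2.polylines(im,[cyl(C,f[0],a[0]+z0,a[1]+z0,a[2]).astype(int)],True,(0,255,0),1)
    cv2.imwrite(f'pics/{name}.png',im)
look(sys.argv[1],sys.argv[2:])
E
python3 look.py w1 pad_medium pad_small tape_roll socket
```

```text
t 3.1 [0.4719 0.3057 0.2316] yaw y-axis 34.3 J [-0.88  0.19  0.26  1.65 -0.05  1.31 -0.02]
pad_medium 0.97 [283 183 322 228] [0.5532 0.2925] 1.04
pad_small 0.57 [181 154 214 189] [0.4218 0.2562] 1.13
tape_roll 0.59 [337 133 390 182] [0.5778 0.3852] 1.04
socket 0.8 [129 198 160 235] [0.3996 0.1793] 1.25
socket 0.23 [155  52 272 154] [0.3968 0.3374] 0.1
```

View pics/w1.png

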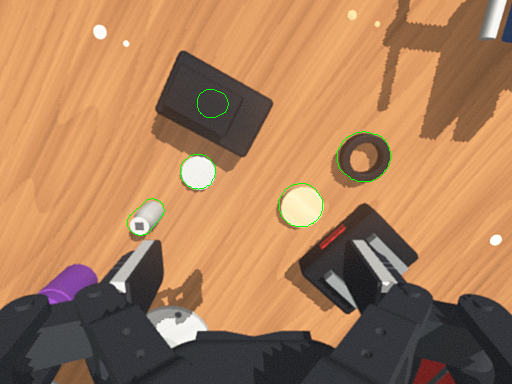

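Wrist view: the fits sit well on the medium pad (302,206), small pad (198,172), tape roll (364,157) and socket (145,216). They agree with the top view within 2–3 mm. The low-confidence second "socket" lies on the battery, so I'm ignoring it. Next I'll look at the plate and the jar.

Emit:
{"method": "send_rows", "body": {"plan": [[[0.6, -4.3, 0], [0, 0, -2.9], 1], [[0.6, -4.3, 0], [0, 0, -2.9], 1], [[0.6, -4.3, 0], [0, 0, -2.9], 1], [[0.6, -4.3, 0], [0, 0, -2.9], 1], [[0.6, -4.3, 0], [0, 0, -2.9], 1]]}}

```text
t: 3.85
position: [0.4993, 0.0936, 0.2316]
tool_rot: [0.573, 0.82, 0.0, -0.0]
contact_force: [0.9, 0.9, 0.3]
finger_gap: 0.0852
grip_force: 0.0
```

Emit:
{"method": "send_rows", "body": {"plan": [[[0.6, -4.3, 0], [0, 0, -2.9], 1], [[0.6, -4.3, 0], [0, 0, -2.9], 1], [[0.6, -4.3, 0], [0, 0, -2.9], 1], [[0, 0, 0], [0, 0, 0], 1]]}}

```text
t: 4.25
position: [0.5178, -0.0404, 0.2318]
tool_rot: [0.636, 0.771, -0.0, 0.001]
contact_force: [-0.5, 0.7, -0.2]
finger_gap: 0.0855
grip_force: 0.0
```

```bash
python3 look.py w2 plate jar@0.008
```

```text
t 4.25 [ 0.5178 -0.0404  0.2318] yaw y-axis 10.9 J [-0.53  0.09  0.56  1.76 -0.05  1.3   0.23]
plate 0.65 [218  61 313 154] [0.5192 0.0311] 1.47
jar@0.008 0.85 [361 128 427 179] [0.658 0.005] 1.15
jar@0.008 0.8 [ 82  41 158  98] [0.3701 0.0325] 1.17
jar@0.008 0.62 [241 109 293 159] [0.5214 0.0008] 1.15
```

View pics/w2.png

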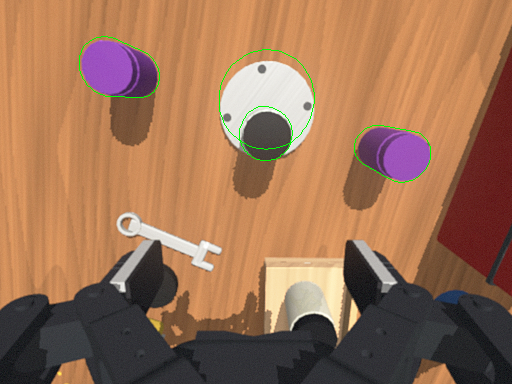

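Run:
```python
from h import *
C=cam('scene'); print('rowR,rowL scene',ray(C,[(88.5,187.5),(152.5,190)],.114).round(4))
C=cam('wrist'); print('jar lid wrist',ray(C,[(267,134.5)],.082).round(4))
im=cv2.imread('pics/w2.png'); im2=cv2.imread('pics/top0.png'); im3=cv2.imread('pics/scene0.png')
a=cv2.resize(im2[110:210,305:445],None,fx=4,fy=4,interpolation=2)
b=cv2.resize(im3[165:255,60:200],None,fx=4,fy=4,interpolation=2)[:200+160]
cv2.imwrite('pics/c1.png',np.vstack([a[:240],b]))
```

```text
rowR,rowL scene [[ 0.6408 -0.3193]
 [ 0.6163 -0.1879]]
jar lid wrist [[0.5217 0.0084]]
```

View pics/c1.png

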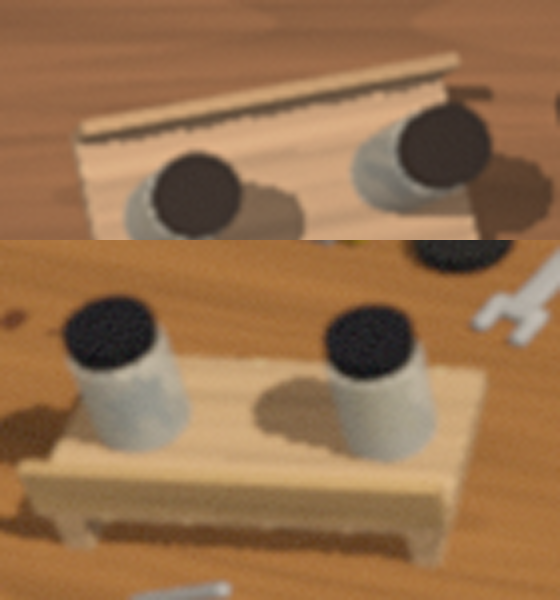

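Crops: the row lids are at about (354,158.5) and (416,146) in the top view, and (152.5,190) and (88,188) in the scene view. That puts the row jars at about (0.613,−0.190) and (0.639,−0.322). The rail slope confirms a yaw of about 10.5–11°. Next I'll refine the jar using its dark lid.

Run:
```python
from h import *
def lid(c,u,z,r=.0235,th=70):
    C=cam(c); im=cams.grab_frame(c); g=im.max(2)
    n,l,s,ce=cv2.connectedComponentsWithStats((g<th).astype(np.uint8))
    k=l[int(u[1]),int(u[0])]; print(c,'area',s[k],ce[k].round(1),ray(C,ce[k],z)[0].round(4), 'expect area',cv2.contourArea(cyl(C,ray(C,ce[k],z)[0],z,z,r)).__round__())
lid('wrist',(267,135),.082); lid('top',(264,201),.082); lid('top',(354,158),.114); lid('top',(416,146),.114); lid('scene',(88,188),.114); lid('scene',(152,190),.114); lid('scene',(253,187),.082)
```

```text
wrist area [     0      0    512    384 156731] [254.9 154.8] [ 0.5143 -0.0128] expect area 1847
top area [     0      0    512    384 188962] [256.1 193.1] [0.5409 0.02  ] expect area 344
top area [     0      0    512    384 188927] [256.1 193.1] [0.5379 0.0201] expect area 374
top area [406 135  22  22 358] [416.2 146.3] [ 0.638  -0.3243] expect area 372
scene area [ 76 179  23  18 328] [ 87.2 187.4] [ 0.6411 -0.3221] expect area 283
scene area [141 182  22  18 318] [151.4 190. ] [ 0.6169 -0.1899] expect area 289
scene area [244 180  19  17 262] [252.9 187.6] [0.5287 0.002 ] expect area 256
```

Emit:
{"method": "send_rows", "body": {"plan": [[[0.2, 1.4, -3], [0, 0, 0], 1], [[0.2, 1.4, -3], [0, 0, 0], 1], [[0.1, 1.5, -3], [0, 0, 0], 1], [[0, 0, 0], [0, 0, 0], 1]], "force": 40}}

```text
t: 5.15
position: [0.5205, 0.0098, 0.1379]
tool_rot: [0.632, 0.775, -0.002, -0.002]
contact_force: [-1.3, -0.7, -0.1]
finger_gap: 0.0851
grip_force: 0.0
```

Run:
```python
from h import *
o=manip.get_obs(); print(o['position'])
C=cam('wrist'); im=cams.grab_frame('wrist')
for d in finder.outline_of('wrist','jar')[:3]:
    f=fit(C,d['mask'],.008,.082,.025); print(d['conf'],d['box'],f)
for p,c in [((.5225,.002),(0,255,0)),((.5225,.008),(0,0,255))]: cv2.polylines(im,[np.round(cyl(C,p,.082,.082,.0235)).astype(int)],True,c,1)
cv2.imwrite('pics/w3.png',im)
```

```text
[0.52048254 0.00976531 0.13793489]
0.89 [223.0, 169.2, 291.1, 251.8] (array([0.5218, 0.0009]), 1.1)
0.62 [0.0, 92.1, 118.6, 163.1] (array([0.3714, 0.0345]), 1.17)
0.59 [373.9, 187.1, 472.4, 273.0] (array([0.6569, 0.0072]), 1.15)
```

View pics/w3.png

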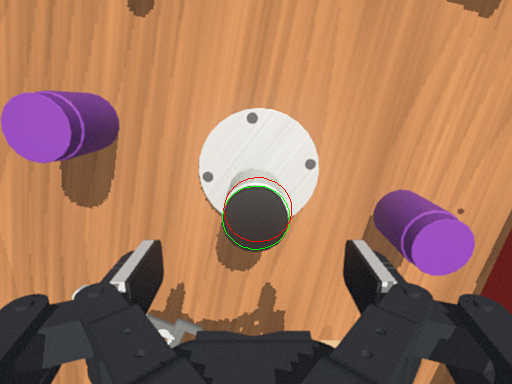

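Wrist view: the lid centre is at (256.5,218), on the green circle, so the jar is at (0.522,0.002). Going down to grip it.

Emit:
{"method": "send_rows", "body": {"plan": [[[0.1, -0.4, -3], [0, 0, 0], 1], [[0.1, -0.4, -3], [0, 0, 0], 1], [[0, 0, 0], [0, 0, 0], 1]]}}

```text
t: 5.55
position: [0.5237, -0.0019, 0.0803]
tool_rot: [0.634, 0.773, -0.001, -0.001]
contact_force: [-0.5, -0.1, 1.1]
finger_gap: 0.0854
grip_force: 0.0
```

Emit:
{"method": "send_rows", "body": {"plan": [[[0, 0, -2.5], [0, 0, 0], 1], [[0, 0, -2.1], [0, 0, 0], 1], [[0, 0, 0], [0, 0, 0], 1], [[0, 0, 0], [0, 0, 0], 1]]}}

```text
t: 5.95
position: [0.526, -0.0006, 0.0375]
tool_rot: [0.634, 0.774, 0.001, 0.001]
contact_force: [-0.2, -0.0, 0.4]
finger_gap: 0.0856
grip_force: 0.0
```

Emit:
{"method": "send_rows", "body": {"plan": [[[-0.3, 0.2, -0.2], [0, 0, 0], 1], [[0, 0, 0], [0, 0, 0], 0.3], [[0, 0, 0], [0, 0, 0], 0.3], [[0, 0, 0], [0, 0, 0], 0.3], [[0, 0, 0], [0, 0, 0], 0.3]], "force": 40}}

```text
t: 6.45
position: [0.5222, 0.0017, 0.0342]
tool_rot: [0.633, 0.774, 0.0, 0.0]
contact_force: [-2.6, 0.5, 6.6]
finger_gap: 0.0494
grip_force: 40.5
```

Emit:
{"method": "send_rows", "body": {"plan": [[[0, 0, 0], [0, 0, 0], 0.3], [[0, 0, 0], [0, 0, 0], 0.3]]}}

```text
t: 6.65
position: [0.5222, 0.0017, 0.0342]
tool_rot: [0.634, 0.774, 0.0, 0.0]
contact_force: [-3.3, 0.9, 8.2]
finger_gap: 0.0489
grip_force: 40.5
```

Emit:
{"method": "send_rows", "body": {"plan": [[[0, 0, 3], [0, 0, 0], 0.3], [[0, 0, 4], [0, 0, 0], 0.3], [[0, 0, 4], [0, 0, 0], 0.3], [[0, 0, 2.5], [0, 0, 0], 0.3], [[0, 0, 0], [0, 0, 0], 0.3]]}}

```text
t: 7.15
position: [0.5236, 0.0016, 0.1719]
tool_rot: [0.634, 0.774, 0.002, 0.002]
contact_force: [-0.4, 0.8, -2.8]
finger_gap: 0.0487
grip_force: 42.5
```

Emit:
{"method": "send_rows", "body": {"plan": [[[1, -2, 0], [0, 0, 0], 0.3], [[2, -4.8, 0], [0, 0, 0], 0.3], [[2, -4.8, 0], [0, 0, 0], 0.3], [[2, -4.8, 0], [0, 0, 0], 0.3], [[1.5, -4, 0], [0, 0, 0], 0.3]]}}

```text
t: 7.65
position: [0.6044, -0.1991, 0.1667]
tool_rot: [0.634, 0.774, -0.001, -0.001]
contact_force: [0.4, 1.3, -1.0]
finger_gap: 0.049
grip_force: 42.5
```

Emit:
{"method": "send_rows", "body": {"plan": [[[1, -3, 0], [0, 0, 0], 0.3], [[1, -2.4, 0], [0, 0, 0], 0.3], [[0, 0, 0], [0, 0, 0], 0.3], [[0, 0, 0], [0, 0, 0], 0.3]]}}

```text
t: 8.05
position: [0.6237, -0.2511, 0.1666]
tool_rot: [0.634, 0.773, -0.001, -0.001]
contact_force: [-0.5, 1.1, -2.7]
finger_gap: 0.0494
grip_force: 42.6
```

Run:
```python
from h import *
o=manip.get_obs(); print(o['position'],o['finger_gap'])
P=[]
for c in ('wrist','top','scene'):
    C=cam(c); im=cams.grab_frame(c)
    for p in [(.6145,-.19),(.6395,-.323)]:
        cv2.polylines(im,[np.round(cyl(C,p,.114,.114,.0235)).astype(int)],True,(0,255,0),1)
        cv2.polylines(im,[np.round(cyl(C,p,.04,.04,.025)).astype(int)],True,(255,255,0),1)
    P.append(im if c=='wrist' else cv2.resize(im[100:228,305:475] if c=='top' else im[150:278,50:220],(255,192),interpolation=2))
cv2.imwrite('pics/w4.png',np.hstack([P[0],np.vstack(P[1:])]))
```

```text
[ 0.62371086 -0.25114809  0.16658206] 0.049374686669722105
```

View pics/w4.png

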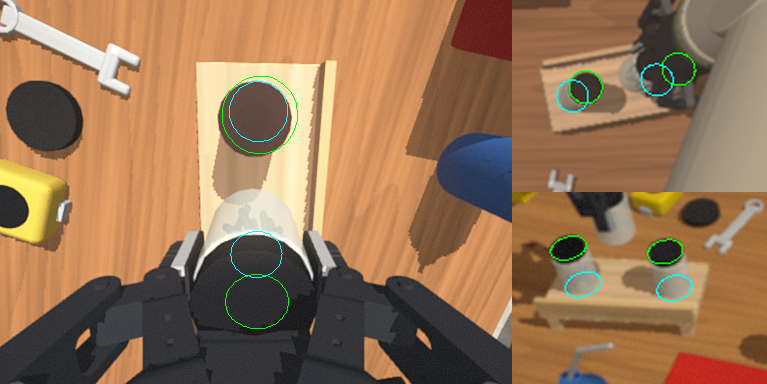

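Wrist view: row jar A's lid is at (255,118), about 2–3 mm from the prediction, and it lines up with the held jar. I'll move to the gap's middle at about (0.6255,−0.2575) and lower the jar.

Emit:
{"method": "send_rows", "body": {"plan": [[[0.2, -0.6, -2], [0, 0, 0], 0.3], [[0, 0, -3], [0, 0, 0], 0.3], [[0, 0, -2.5], [0, 0, 0], 0.3], [[0, 0, -1], [0, 0, 0], 0.3], [[0, 0, 0], [0, 0, 0], 0.3]]}}

```text
t: 8.7
position: [0.6259, -0.2556, 0.0822]
tool_rot: [0.633, 0.774, -0.0, -0.001]
contact_force: [0.1, 0.7, -1.7]
finger_gap: 0.0493
grip_force: 42.6
```

Emit:
{"method": "send_rows", "body": {"plan": [[[0, 0, 0], [0, 0, 0], 0.3], [[0, 0, 0], [0, 0, 0], 0.3]]}}

```text
t: 8.9
position: [0.6274, -0.2571, 0.0851]
tool_rot: [0.633, 0.774, 0.001, 0.001]
contact_force: [-0.2, 0.3, -2.5]
finger_gap: 0.0492
grip_force: 42.6
```

Emit:
{"method": "send_rows", "body": {"plan": [[[-0.1, 0, -1.2], [0, 0, 0], 0.3], [[0, 0, -0.3], [0, 0, 0], 0.3], [[0, 0, 0], [0, 0, 0], 0.3], [[0, 0, 0], [0, 0, 0], 0.3]]}}

```text
t: 9.3
position: [0.6254, -0.2569, 0.0683]
tool_rot: [0.634, 0.774, -0.0, -0.0]
contact_force: [-0.2, 0.1, -2.0]
finger_gap: 0.0488
grip_force: 42.6
```

Emit:
{"method": "send_rows", "body": {"plan": [[[0, 0, -0.2], [0, 0, 0], 0.3], [[0, 0, 0], [0, 0, 0], 0.3]]}}

```text
t: 9.5
position: [0.6256, -0.257, 0.0664]
tool_rot: [0.634, 0.774, 0.0, 0.0]
contact_force: [-0.0, -0.1, -2.0]
finger_gap: 0.0494
grip_force: 42.8
```

Emit:
{"method": "send_rows", "body": {"plan": [[[0, 0, -0.15], [0, 0, 0], 0.3], [[0, 0, 0], [0, 0, 0], 0.3], [[0, 0, 0], [0, 0, 0], 0.3]]}}

```text
t: 9.8
position: [0.6257, -0.257, 0.0663]
tool_rot: [0.634, 0.774, 0.0, 0.0]
contact_force: [-4.1, 2.2, 9.0]
finger_gap: 0.0492
grip_force: 43.7
```

Emit:
{"method": "send_rows", "body": {"plan": [[[0, 0, 0], [0, 0, 0], 0.85], [[0, 0, 0], [0, 0, 0], 0.85], [[0, 0, 0], [0, 0, 0], 0.85], [[0, 0, 2], [0, 0, 0], 0.85], [[0, 0, 4], [0, 0, 0], 0.85]]}}

```text
t: 10.3
position: [0.6238, -0.2558, 0.1223]
tool_rot: [0.633, 0.774, -0.001, -0.003]
contact_force: [1.1, -0.4, 0.2]
finger_gap: 0.0727
grip_force: 0.0
```

Emit:
{"method": "send_rows", "body": {"plan": [[[0, 0, 4.5], [0, 0, 0], 1], [[-3, 0.2, 0], [0, 0, -3.5], 1], [[-4.5, 0.6, 0], [0, 0, -4], 1], [[-4.5, 0.6, 0], [0, 0, -4], 1], [[-4.5, 0.6, 0], [0, 0, -3.5], 1]]}}

```text
t: 10.8
position: [0.4588, -0.2366, 0.1693]
tool_rot: [0.73, 0.683, -0.0, -0.0]
contact_force: [0.2, -0.9, 1.7]
finger_gap: 0.0855
grip_force: 0.0
```

Emit:
{"method": "send_rows", "body": {"plan": [[[-3, 0.3, -2], [0, 0, 0], 1], [[-1.5, 0.2, -2], [0, 0, 0], 1], [[0, 0, 0], [0, 0, 0], 1], [[0, 0, 0], [0, 0, 0], 1]]}}

```text
t: 11.2
position: [0.4163, -0.2319, 0.1306]
tool_rot: [0.729, 0.684, 0.0, 0.0]
contact_force: [1.0, -0.2, 0.4]
finger_gap: 0.0858
grip_force: 0.0
```

```bash
python3 look.py w5 pad_large
python3 - <<'E'
from h import *
im=cv2.imread('pics/w5.png'); P=[]
for c in ('top','scene'):
    C=cam(c); i=cams.grab_frame(c)
    if c=='top':
        for d in finder.outline_of(c,'plate')[:2]: print('plate',d['conf'],fit(C,d['mask'],*D['plate']))
    cv2.polylines(i,[np.round(cyl(C,(.6257,-.257),.114,.114,.0235)).astype(int)],True,(0,255,0),1)
    P.append(cv2.resize(i[100:228,305:475] if c=='top' else i[150:278,50:220],(255,192),interpolation=2))
cv2.imwrite('pics/w5b.png',np.hstack([im,np.vstack(P)]))
E
```

```text
t 11.2 [ 0.4163 -0.2319  0.1306] yaw y-axis -3.6 J [-0.3   0.09  0.75  2.   -0.07  1.08  0.42]
pad_large 0.68 [213 147 291 225] [ 0.414  -0.2347] 1.03
plate 0.64 (array([0.5236, 0.0234]), 1.02)
```

View pics/w5b.png

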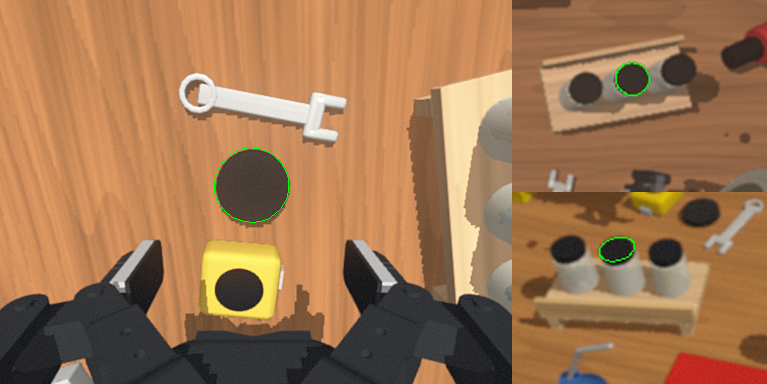

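Jar placed: its lid (632,79 in the crop) lies evenly between the two row lids. The large pad (252,186) fits at (0.414,−0.2345), and the closing line along x is free. Descending.

Emit:
{"method": "send_rows", "body": {"plan": [[[-0.2, -0.25, -4], [0, 0, 0], 1], [[0, 0, -4], [0, 0, 0], 1], [[0, 0, -3], [0, 0, 0], 1], [[0, 0, 0], [0, 0, 0], 1], [[0, 0, 0], [0, 0, 0], 1]]}}

```text
t: 11.95
position: [0.4137, -0.2349, 0.0205]
tool_rot: [0.729, 0.684, -0.0, 0.0]
contact_force: [0.3, -1.3, -0.2]
finger_gap: 0.0853
grip_force: 0.0
```

Emit:
{"method": "send_rows", "body": {"plan": [[[0, 0, -1], [0, 0, 0], 1], [[0, 0, -0.7], [0, 0, 0], 1], [[0, 0, -0.5], [0, 0, 0], 1], [[0, 0, 0], [0, 0, 0], 1]]}}

```text
t: 12.35
position: [0.4133, -0.2342, -0.0025]
tool_rot: [0.729, 0.684, -0.0, -0.0]
contact_force: [0.2, 0.2, 0.8]
finger_gap: 0.085
grip_force: 0.0
```

Emit:
{"method": "send_rows", "body": {"plan": [[[0, 0, 0], [0, 0, 0], 0.6], [[0, 0, 0], [0, 0, 0], 0.6], [[0, 0, 0], [0, 0, 0], 0.6], [[0, 0, 0], [0, 0, 0], 0.6]], "force": 30}}

```text
t: 12.75
position: [0.4137, -0.2345, -0.0017]
tool_rot: [0.729, 0.684, 0.0, 0.0]
contact_force: [-1.6, 0.7, 6.4]
finger_gap: 0.0644
grip_force: 32.0
```

Emit:
{"method": "send_rows", "body": {"plan": [[[0, 0, 2], [0, 0, 0], 0.6], [[0, 0, 4], [0, 0, 0], 0.6], [[0, 0, 4.5], [0, 0, 0], 0.6], [[0.6, 1.2, 4.5], [0, 0, 0], 0.6], [[2, 3.5, 0], [0, 0, 0], 0.6]]}}

```text
t: 13.25
position: [0.4413, -0.191, 0.1537]
tool_rot: [0.731, 0.682, 0.003, 0.004]
contact_force: [0.7, 0.4, -1.1]
finger_gap: 0.0648
grip_force: 34.0
```

Emit:
{"method": "send_rows", "body": {"plan": [[[2.2, 4, 0], [0, 0, 0], 0.6], [[2.3, 4, 0], [0, 0, 0], 0.6], [[2.2, 4, 0], [0, 0, 0], 0.6], [[1.3, 1.8, 0], [0, 0, 0], 0.6]]}}

```text
t: 13.65
position: [0.5208, -0.0449, 0.1478]
tool_rot: [0.727, 0.686, 0.001, -0.0]
contact_force: [1.2, -0.1, -0.8]
finger_gap: 0.0645
grip_force: 34.0
```

Emit:
{"method": "send_rows", "body": {"plan": [[[0, 0, 0], [0, 0, 0], 0.6], [[0, 0, 0], [0, 0, 0], 0.6], [[0, 0, 0], [0, 0, 0], 0.6]]}}

```text
t: 13.95
position: [0.5189, -0.051, 0.1479]
tool_rot: [0.73, 0.684, -0.0, 0.0]
contact_force: [-0.2, 0.6, -0.3]
finger_gap: 0.0647
grip_force: 34.0
```

```bash
python3 look.py w6 plate pad_large@0.15
python3 - <<'E'
from h import *
for c in ('top','scene'):
    C=cam(c); i=cams.grab_frame(c)
    for d in finder.outline_of(c,'plate')[:2]: print(c,'plate',d['conf'],fit(C,d['mask'],*D['plate']))
E
```

```text
t 13.95 [ 0.5189 -0.051   0.1479] yaw y-axis -3.7 J [-0.55  0.18  0.63  1.87 -0.12  1.13  0.05]
plate 0.94 [189  33 313 165] [0.5211 0.0209] 1.01
pad_large@0.15 0.96 [183 184 323 320] [ 0.5177 -0.0511] 1.04
top plate 0.81 (array([0.5234, 0.0256]), 1.16)
scene plate 0.64 (array([0.5203, 0.0217]), 1.08)
```

View pics/w6.png

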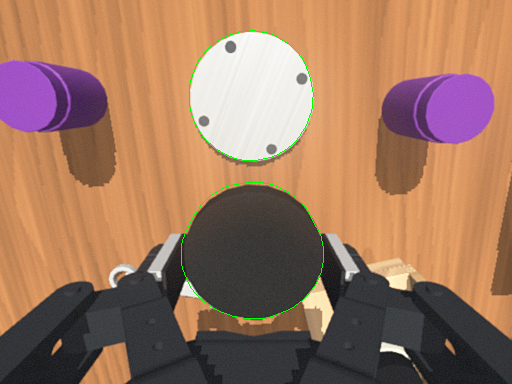

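Wrist view: the plate is at (251,96) and the held pad at (253,251), both matched by the fits. The pad needs to move +0.3, +7.2 cm and then go down about 14 cm.

Emit:
{"method": "send_rows", "body": {"plan": [[[0.1, 2.4, 0], [0, 0, 0], 0.6], [[0.1, 2.4, -2], [0, 0, 0], 0.6], [[0.1, 2.4, -4], [0, 0, 0], 0.6], [[0, 0, -4], [0, 0, 0], 0.6], [[0, 0, -2], [0, 0, 0], 0.6]]}}

```text
t: 14.8
position: [0.5207, 0.0234, 0.0248]
tool_rot: [0.728, 0.685, -0.001, -0.001]
contact_force: [-0.6, -1.0, 0.6]
finger_gap: 0.0643
grip_force: 34.0
```

Emit:
{"method": "send_rows", "body": {"plan": [[[0, 0, -1], [0, 0, 0], 0.6], [[0, 0, -0.6], [0, 0, 0], 0.6], [[0, 0, 0], [0, 0, 0], 0.6], [[0, 0, 0], [0, 0, 0], 0.6]]}}

```text
t: 15.2
position: [0.5233, 0.0226, 0.0129]
tool_rot: [0.729, 0.684, 0.001, 0.0]
contact_force: [0.2, 0.6, -0.4]
finger_gap: 0.0645
grip_force: 34.0
```

Emit:
{"method": "send_rows", "body": {"plan": [[[-0.1, -0.1, -0.4], [0, 0, 0], 0.6], [[0, 0, 0], [0, 0, 0], 0.6], [[0, 0, 0], [0, 0, 0], 0.6]]}}

```text
t: 15.5
position: [0.5216, 0.0216, 0.0081]
tool_rot: [0.729, 0.684, 0.0, 0.0]
contact_force: [0.5, -0.4, -0.6]
finger_gap: 0.0644
grip_force: 34.0
```

Emit:
{"method": "send_rows", "body": {"plan": [[[0, 0, -0.15], [0, 0, 0], 0.6], [[0, 0, 0], [0, 0, 0], 0.6], [[0, 0, 0], [0, 0, 0], 0.6]]}}

```text
t: 15.8
position: [0.5217, 0.0217, 0.0065]
tool_rot: [0.729, 0.684, 0.0, 0.0]
contact_force: [1.0, 0.4, 0.8]
finger_gap: 0.0643
grip_force: 34.0
```

Emit:
{"method": "send_rows", "body": {"plan": [[[0, 0, 0], [0, 0, 0], 0.95], [[0, 0, 0], [0, 0, 0], 0.95], [[0, 0, 0], [0, 0, 0], 0.95], [[0, 0, 3], [0, 0, 0], 0.95], [[0, 0, 4.5], [0, 0, 0], 0.95]]}}

```text
t: 16.3
position: [0.5196, 0.0213, 0.0802]
tool_rot: [0.729, 0.684, -0.002, -0.001]
contact_force: [0.3, 0.2, 0.1]
finger_gap: 0.081
grip_force: 0.0
```

Emit:
{"method": "send_rows", "body": {"plan": [[[0.3, 2.2, 4.5], [0, 0, 8.2], 1], [[0.3, 2.3, 2], [0, 0, 8.2], 1], [[0.3, 2.3, 0], [0, 0, 8.2], 1], [[0.3, 2.3, 0], [0, 0, 8.2], 1], [[0.3, 2.3, 0], [0, 0, 8.2], 1]]}}

```text
t: 16.8
position: [0.5365, 0.1366, 0.1464]
tool_rot: [0.441, 0.898, 0.0, 0.0]
contact_force: [0.9, 0.4, 0.6]
finger_gap: 0.0855
grip_force: 0.0
```

Emit:
{"method": "send_rows", "body": {"plan": [[[0.3, 2.2, 0], [0, 0, 8.2], 1], [[0.3, 2.3, 0], [0, 0, 8.2], 1], [[0.3, 2.3, 0], [0, 0, 8.2], 1], [[0.3, 2.3, 0], [0, 0, 8.2], 1], [[0.3, 2.3, 0], [0, 0, 8.2], 1]]}}

```text
t: 17.3
position: [0.5514, 0.2504, 0.1461]
tool_rot: [0.098, 0.995, -0.0, -0.0]
contact_force: [0.2, 0.1, -0.0]
finger_gap: 0.0852
grip_force: 0.0
```

Emit:
{"method": "send_rows", "body": {"plan": [[[0.1, 2.2, 0], [0, 0, 8.2], 1], [[0.1, 2.1, 0], [0, 0, 8.2], 1], [[0, 0, 0], [0, 0, 0], 1], [[0, 0, 0], [0, 0, 0], 1]]}}

```text
t: 17.7
position: [0.5534, 0.2923, 0.1458]
tool_rot: [-0.041, 0.999, -0.0, -0.0]
contact_force: [0.4, -1.0, -0.6]
finger_gap: 0.0858
grip_force: 0.0
```

```bash
python3 look.py w7 pad_medium
python3 - <<'E'
from h import *
D['pad_large']=(.008,.022,.033)
for c in ('top','scene'):
    C=cam(c); i=cams.grab_frame(c)
    for n in ('pad_large','plate'):
        for d in finder.outline_of(c,n)[:2]: print(c,n,d['conf'],d['box'],fit(C,d['mask'],*D[n]))
E
```

```text
t 17.7 [0.5534 0.2923 0.1458] yaw y-axis 94.7 J [-0.73  0.39  0.21  1.58 -0.09  1.18  1.16]
pad_medium 0.98 [226 151 284 211] [0.554  0.2917] 1.09
top pad_large 0.77 [241.6, 186.2, 266.1, 216.6] (array([0.5234, 0.0233]), 1.08)
top plate 0.63 [230.8, 181.4, 273.8, 226.1] (array([0.5227, 0.0234]), 1.1)
top plate 0.38 [392.1, 137.1, 432.4, 164.2] (array([ 0.6578, -0.3607]), 2.65)
scene pad_large 0.61 [248.4, 193.7, 279.4, 225.0] (array([0.5193, 0.0223]), 1.14)
scene plate 0.95 [240.1, 194.7, 286.5, 227.4] (array([0.5207, 0.0222]), 1.04)
scene plate 0.61 [368.3, 234.8, 396.5, 256.7] (array([0.5491, 0.2943]), 4.17)
```

View pics/w7.png

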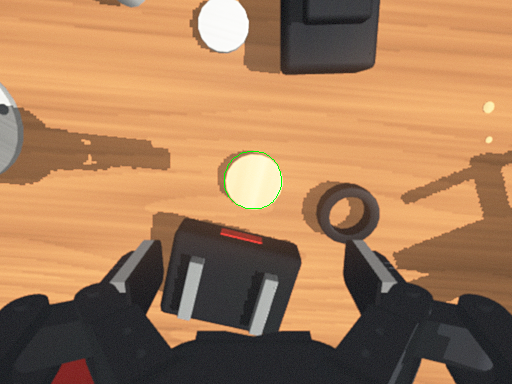

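Wrist view: the medium pad (253,181) fits at (0.554,0.292). The tape roll (347,212) and the charger's front edge are clear of the finger line if I open to 0.85. The large pad is centred on the plate within about 1.5 mm. Descending.

Emit:
{"method": "send_rows", "body": {"plan": [[[0, 0, -4], [0, 0, 0], 0.85], [[0, 0, -4], [0, 0, 0], 0.85], [[0, 0, -3], [0, 0, 0], 0.85], [[0, 0, -1.5], [0, 0, 0], 0.85], [[0, 0, 0], [0, 0, 0], 0.85]]}}

```text
t: 18.6
position: [0.5524, 0.2918, 0.0194]
tool_rot: [-0.042, 0.999, -0.001, -0.001]
contact_force: [-0.4, -0.3, 0.4]
finger_gap: 0.0728
grip_force: 0.0
```

Emit:
{"method": "send_rows", "body": {"plan": [[[0, 0, -1], [0, 0, 0], 0.85], [[0, 0, -0.6], [0, 0, 0], 0.85], [[0, 0, -0.5], [0, 0, 0], 0.85], [[0, 0, 0], [0, 0, 0], 0.85], [[0, 0, 0], [0, 0, 0], 0.85]]}}

```text
t: 19.1
position: [0.5536, 0.2927, 0.0005]
tool_rot: [-0.042, 0.999, 0.0, 0.0]
contact_force: [-0.4, -0.5, 0.9]
finger_gap: 0.0728
grip_force: 0.0
```

Emit:
{"method": "send_rows", "body": {"plan": [[[0, 0, -0.15], [0, 0, 0], 0.85], [[0, 0, 0], [0, 0, 0], 0.45], [[0, 0, 0], [0, 0, 0], 0.45], [[0, 0, 0], [0, 0, 0], 0.45], [[0, 0, 0], [0, 0, 0], 0.45]], "force": 30}}

```text
t: 19.6
position: [0.5537, 0.2927, -0.0009]
tool_rot: [-0.042, 0.999, 0.0, 0.0]
contact_force: [-1.4, -0.7, 5.9]
finger_gap: 0.0521
grip_force: 31.7
```

Emit:
{"method": "send_rows", "body": {"plan": [[[0, 0, 2], [0, 0, 0], 0.45], [[0, 0, 4], [0, 0, 0], 0.45], [[0, 0, 4.5], [0, 0, 0], 0.45], [[-0.3, -2.4, 4.4], [0, 0, -8.2], 0.45], [[-0.3, -2.9, 0], [0, 0, -8.2], 0.45]]}}

```text
t: 20.1
position: [0.5501, 0.2416, 0.1538]
tool_rot: [0.103, 0.995, 0.003, 0.004]
contact_force: [1.5, -1.1, 0.1]
finger_gap: 0.0525
grip_force: 31.7
```

Emit:
{"method": "send_rows", "body": {"plan": [[[-0.3, -2.9, 0], [0, 0, -8.2], 0.45], [[-0.3, -2.9, 0], [0, 0, -8.2], 0.45], [[-0.3, -2.9, 0], [0, 0, -8.2], 0.45], [[-0.3, -2.9, 0], [0, 0, -8.2], 0.45], [[-0.3, -2.9, 0], [0, 0, -8.2], 0.45]]}}

```text
t: 20.6
position: [0.5321, 0.0935, 0.1473]
tool_rot: [0.446, 0.895, 0.0, -0.0]
contact_force: [0.2, 1.0, -0.7]
finger_gap: 0.0521
grip_force: 31.6
```

Emit:
{"method": "send_rows", "body": {"plan": [[[-0.3, -2.9, 0], [0, 0, -8.2], 0.45], [[-0.3, -2.9, 0], [0, 0, -8.2], 0.45], [[-0.3, -2.9, 0], [0, 0, -8.2], 0.45], [[-0.3, -2.9, 0], [0, 0, -8.2], 0.45], [[-0.2, -2.9, 0], [0, 0, -8.2], 0.45]]}}

```text
t: 21.1
position: [0.518, -0.0514, 0.1474]
tool_rot: [0.731, 0.682, 0.0, -0.0]
contact_force: [0.4, -0.6, -0.8]
finger_gap: 0.0522
grip_force: 31.6
```

Emit:
{"method": "send_rows", "body": {"plan": [[[0, 0, 0], [0, 0, 0], 0.45], [[0, 0, 0], [0, 0, 0], 0.45], [[0, 0, 0], [0, 0, 0], 0.45]]}}

```text
t: 21.4
position: [0.5185, -0.0492, 0.1473]
tool_rot: [0.728, 0.685, 0.0, -0.0]
contact_force: [0.5, 0.6, -1.0]
finger_gap: 0.0524
grip_force: 31.6
```

```bash
sed -i "s/pad_large=(0,.014/pad_large=(.0,.014/" h.py; python3 look.py w8 plate pad_large@0.008 pad_medium@0.151
```

```text
t 21.4 [ 0.5185 -0.0492  0.1473] yaw y-axis -3.5 J [-0.56  0.18  0.63  1.87 -0.12  1.12  0.05]
plate 0.71 [190  34 311 166] [0.521  0.0206] 1.03
pad_large@0.008 0.63 [214  58 292 141] [0.5201 0.0215] 1.03
pad_medium@0.151 0.7 [197 197 309 308] [ 0.5173 -0.0501] 1.1
```

View pics/w8.png

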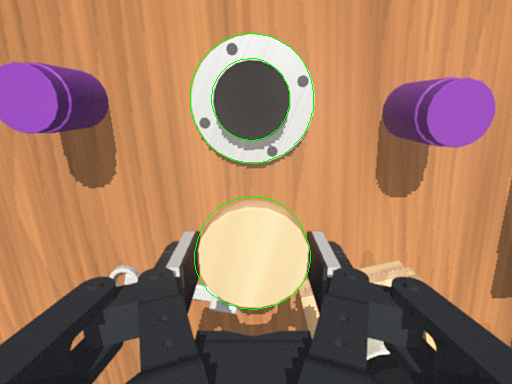

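Wrist view: the large pad sits concentric on the plate (251,99), and the medium pad is held at (253,253). Shift +0.3, +7.1 cm and go down about 12.5 cm.

Emit:
{"method": "send_rows", "body": {"plan": [[[0.1, 2.4, 0], [0, 0, 0], 0.45], [[0.1, 2.4, -2], [0, 0, 0], 0.45], [[0.1, 2.3, -4], [0, 0, 0], 0.45], [[0, 0, -3.5], [0, 0, 0], 0.45], [[0, 0, -1.5], [0, 0, 0], 0.45]]}}

```text
t: 22.1
position: [0.5196, 0.022, 0.0344]
tool_rot: [0.728, 0.686, -0.002, -0.001]
contact_force: [0.1, -1.0, -0.4]
finger_gap: 0.0523
grip_force: 31.7
```

Emit:
{"method": "send_rows", "body": {"plan": [[[0, 0, -0.8], [0, 0, 0], 0.45], [[0, 0, -0.3], [0, 0, 0], 0.45], [[0, 0, 0], [0, 0, 0], 0.45], [[0, 0, 0], [0, 0, 0], 0.45], [[0, 0, 0], [0, 0, 0], 0.45]]}}

```text
t: 22.6
position: [0.5221, 0.0208, 0.0274]
tool_rot: [0.729, 0.684, 0.001, 0.0]
contact_force: [-0.6, -0.8, 0.1]
finger_gap: 0.0525
grip_force: 31.7
```

Emit:
{"method": "send_rows", "body": {"plan": [[[-0.1, 0.1, -0.4], [0, 0, 0], 0.45], [[0, 0, 0], [0, 0, 0], 0.45], [[0, 0, 0], [0, 0, 0], 0.45]]}}

```text
t: 22.9
position: [0.5204, 0.0217, 0.0225]
tool_rot: [0.729, 0.684, -0.0, -0.0]
contact_force: [0.1, -0.6, -0.3]
finger_gap: 0.0524
grip_force: 31.7
```

Emit:
{"method": "send_rows", "body": {"plan": [[[0, 0, -0.15], [0, 0, 0], 0.45], [[0, 0, 0], [0, 0, 0], 0.45], [[0, 0, 0], [0, 0, 0], 0.45]]}}

```text
t: 23.2
position: [0.5206, 0.0217, 0.0211]
tool_rot: [0.729, 0.684, 0.0, 0.0]
contact_force: [0.2, -0.5, 2.2]
finger_gap: 0.053
grip_force: 32.0
```

Emit:
{"method": "send_rows", "body": {"plan": [[[0, 0, 0], [0, 0, 0], 0.85], [[0, 0, 0], [0, 0, 0], 0.85], [[0, 0, 0], [0, 0, 0], 0.85], [[0, 0, 3], [0, 0, 0], 0.85], [[0, 0, 4.5], [0, 0, 0], 0.85]]}}

```text
t: 23.7
position: [0.5186, 0.0214, 0.0949]
tool_rot: [0.729, 0.684, -0.002, -0.001]
contact_force: [0.5, 1.0, 0.2]
finger_gap: 0.0725
grip_force: 0.0
```

Emit:
{"method": "send_rows", "body": {"plan": [[[-1.2, 2.9, 4.5], [0, 0, 0], 0.85], [[-1.7, 4.1, 0.6], [0, 0, 0], 0.85], [[-1.7, 4.1, 0], [0, 0, 0], 0.85], [[-1.7, 4.1, 0], [0, 0, 0], 0.85], [[-1.7, 4.1, 0], [0, 0, 0], 0.85]]}}

```text
t: 24.2
position: [0.4406, 0.2136, 0.1433]
tool_rot: [0.729, 0.684, 0.0, -0.0]
contact_force: [-0.4, 0.5, 0.2]
finger_gap: 0.0722
grip_force: 0.0
```

Emit:
{"method": "send_rows", "body": {"plan": [[[-1.2, 2.6, 0], [0, 0, 0], 0.85], [[-0.7, 1.6, 0], [0, 0, 0], 0.85], [[0, 0, 0], [0, 0, 0], 0.85], [[0, 0, 0], [0, 0, 0], 0.85]]}}

```text
t: 24.6
position: [0.4227, 0.2537, 0.1429]
tool_rot: [0.729, 0.685, -0.0, 0.0]
contact_force: [0.8, -0.3, -0.4]
finger_gap: 0.0726
grip_force: 0.0
```

```bash
python3 look.py w9 pad_small battery socket
python3 - <<'E'
from h import *
for c in ('top','scene'):
    C=cam(c); i=cams.grab_frame(c)
    for n,z in (('pad_medium',.022),('plate',0)):
        a=D[n]
        for d in finder.outline_of(c,n)[:2]: print(c,n,d['conf'],d['box'],fit(C,d['mask'],a[0]+z,a[1]+z,a[2]))
E
```

```text
t 24.6 [0.4227 0.2537 0.1429] yaw y-axis -3.6 J [-1.    0.11  0.39  1.93 -0.05  1.11 -0.65]
pad_small 0.65 [231 152 278 199] [0.4225 0.2562] 1.11
battery 0.86 [138  24 291 139] [0.4035 0.3355] 0.36
top pad_medium 0.65 [240.8, 189.4, 268.7, 213.1] (array([0.5225, 0.0217]), 1.19)
top plate 0.74 [229.7, 180.6, 274.9, 224.1] (array([0.5237, 0.0228]), 1.05)
scene pad_medium 0.59 [251.4, 193.3, 272.7, 214.2] (array([0.5186, 0.0204]), 1.13)
scene pad_medium 0.36 [75.7, 177.7, 107.0, 217.9] (array([ 0.5938, -0.3673]), 0.45)
scene plate 0.55 [239.2, 197.8, 286.5, 226.4] (array([0.5359, 0.0229]), 2.16)
```

View pics/w9.png

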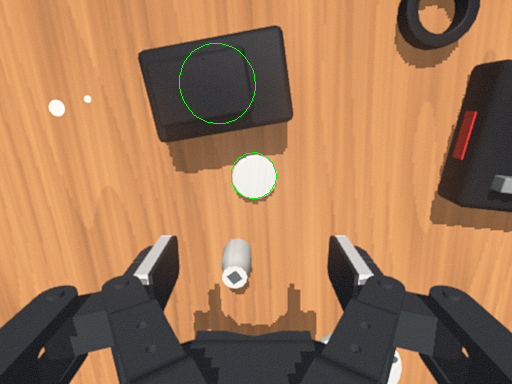

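Wrist view: the small pad (254,176) fits at (0.4225,0.256). The battery edge is about 34 mm away in y and the socket is at (236,270), so closing along x is clear. That view was my 12th, over the limit of 10, so from here I'll work on numbers only.

Emit:
{"method": "send_rows", "body": {"plan": [[[0, 0.2, -4], [0, 0, 0], 0.85], [[0, 0, -4], [0, 0, 0], 0.85], [[0, 0, -3], [0, 0, 0], 0.85], [[0, 0, -1.2], [0, 0, 0], 0.85], [[0, 0, 0], [0, 0, 0], 0.85]]}}

```text
t: 25.6
position: [0.4219, 0.2554, 0.02]
tool_rot: [0.729, 0.684, -0.001, 0.0]
contact_force: [0.8, -0.3, -0.3]
finger_gap: 0.0728
grip_force: 0.0
```

Emit:
{"method": "send_rows", "body": {"plan": [[[0, 0, -1], [0, 0, 0], 0.85], [[0, 0, -0.6], [0, 0, 0], 0.85], [[0, 0, 0], [0, 0, 0], 0.7], [[0, 0, 0], [0, 0, 0], 0.7], [[0, 0, 0], [0, 0, 0], 0.7]]}}

```text
t: 26.1
position: [0.4228, 0.2563, 0.0055]
tool_rot: [0.729, 0.684, 0.0, 0.0]
contact_force: [0.8, -0.6, 0.2]
finger_gap: 0.0599
grip_force: 0.0
```

Emit:
{"method": "send_rows", "body": {"plan": [[[0, 0, -0.55], [0, 0, 0], 0.7], [[0, 0, 0], [0, 0, 0], 0.7], [[0, 0, 0], [0, 0, 0], 0.35], [[0, 0, 0], [0, 0, 0], 0.35], [[0, 0, 0], [0, 0, 0], 0.35]], "force": 35}}

```text
t: 26.6
position: [0.4226, 0.2561, -0.0003]
tool_rot: [0.729, 0.684, 0.0, -0.0]
contact_force: [-1.6, -0.9, 4.6]
finger_gap: 0.0402
grip_force: 34.9
```

Emit:
{"method": "send_rows", "body": {"plan": [[[0, 0, 0], [0, 0, 0], 0.35], [[0, 0, 0], [0, 0, 0], 0.35]]}}

```text
t: 26.8
position: [0.4226, 0.2561, -0.0003]
tool_rot: [0.729, 0.684, 0.0, -0.0]
contact_force: [-2.2, -0.9, 5.8]
finger_gap: 0.0404
grip_force: 34.9
```

Emit:
{"method": "send_rows", "body": {"plan": [[[0, 0, 2], [0, 0, 0], 0.35], [[0, 0, 4], [0, 0, 0], 0.35], [[0, 0, 4.4], [0, 0, 0], 0.35], [[0.8, -2.2, 4.4], [0, 0, 0], 0.35], [[1.3, -4.2, 0], [0, 0, 0], 0.35]]}}

```text
t: 27.3
position: [0.4459, 0.1955, 0.1529]
tool_rot: [0.727, 0.686, 0.005, 0.0]
contact_force: [2.1, -0.1, -1.4]
finger_gap: 0.0402
grip_force: 35.8
```

Emit:
{"method": "send_rows", "body": {"plan": [[[1.3, -4.2, 0], [0, 0, 0], 0.35], [[1.3, -4.2, 0], [0, 0, 0], 0.35], [[1.3, -4.2, 0], [0, 0, 0], 0.35], [[1.3, -4.2, 0], [0, 0, 0], 0.35], [[1.3, -4.2, 0], [0, 0, 0], 0.35]]}}

```text
t: 27.8
position: [0.5087, -0.0196, 0.1475]
tool_rot: [0.729, 0.685, 0.0, 0.0]
contact_force: [1.0, 0.3, -0.6]
finger_gap: 0.0401
grip_force: 35.8
```

Emit:
{"method": "send_rows", "body": {"plan": [[[1, -3.2, 0], [0, 0, 0], 0.35], [[0, 0, 0], [0, 0, 0], 0.35], [[0, 0, 0], [0, 0, 0], 0.35], [[0, 0, 0], [0, 0, 0], 0.35]]}}

```text
t: 28.2
position: [0.5183, -0.0488, 0.1472]
tool_rot: [0.729, 0.685, -0.0, -0.0]
contact_force: [-0.4, -0.1, -1.4]
finger_gap: 0.0397
grip_force: 35.8
```

```bash
python3 look.py w10 plate pad_large@0.008 pad_medium@0.022 pad_small@0.149
```

```text
t 28.2 [ 0.5183 -0.0488  0.1472] yaw y-axis -3.5 J [-0.6   0.19  0.68  1.87 -0.13  1.13  0.06]
pad_large@0.008 0.66 [212  60 291 142] [0.5201 0.0216] 1.04
pad_medium@0.022 0.66 [218  67 283 136] [0.5192 0.0196] 1.07
pad_small@0.149 0.82 [211 204 298 289] [ 0.5172 -0.0476] 1.1
```

Medium sits about 2 mm from the large pad's centre, which is good. Placing the small pad: shift +0.2, +6.8 cm and go down about 11.3 cm.

Emit:
{"method": "send_rows", "body": {"plan": [[[0.1, 2.3, 0], [0, 0, 0], 0.35], [[0.1, 2.3, -2], [0, 0, 0], 0.35], [[0, 2.2, -4], [0, 0, 0], 0.35], [[0, 0, -3], [0, 0, 0], 0.35], [[0, 0, -1], [0, 0, 0], 0.35]]}}

```text
t: 28.95
position: [0.5186, 0.0189, 0.0448]
tool_rot: [0.728, 0.685, -0.002, -0.001]
contact_force: [-1.5, -1.4, -0.6]
finger_gap: 0.0404
grip_force: 35.8
```

Emit:
{"method": "send_rows", "body": {"plan": [[[0, 0, -0.6], [0, 0, 0], 0.35], [[0, 0, -0.2], [0, 0, 0], 0.35], [[0, 0, 0], [0, 0, 0], 0.35], [[0, 0, 0], [0, 0, 0], 0.35], [[0, 0, 0], [0, 0, 0], 0.35]]}}

```text
t: 29.45
position: [0.5211, 0.0181, 0.0403]
tool_rot: [0.729, 0.684, 0.001, 0.0]
contact_force: [0.1, -0.8, -0.3]
finger_gap: 0.0404
grip_force: 35.8
```

Emit:
{"method": "send_rows", "body": {"plan": [[[0, 0.1, -0.5], [0, 0, 0], 0.35], [[0, 0, 0], [0, 0, 0], 0.35], [[0, 0, 0], [0, 0, 0], 0.35]]}}

```text
t: 29.75
position: [0.5204, 0.0191, 0.0344]
tool_rot: [0.729, 0.684, -0.0, -0.0]
contact_force: [-0.1, 0.2, -1.2]
finger_gap: 0.0399
grip_force: 35.8
```

Emit:
{"method": "send_rows", "body": {"plan": [[[0, 0, -0.1], [0, 0, 0], 0.35], [[0, 0, 0], [0, 0, 0], 0.35], [[0, 0, 0], [0, 0, 0], 0.35]]}}

```text
t: 30.05
position: [0.5206, 0.0191, 0.0338]
tool_rot: [0.729, 0.684, 0.0, -0.0]
contact_force: [-2.8, -0.5, 4.2]
finger_gap: 0.04
grip_force: 36.4
```

Contact. I'll release, rise, back off to −y and check.

Emit:
{"method": "send_rows", "body": {"plan": [[[0, 0, 0], [0, 0, 0], 0.8], [[0, 0, 0], [0, 0, 0], 0.8], [[0, 0, 0], [0, 0, 0], 0.8], [[0, 0, 3], [0, 0, 0], 0.8], [[0, 0, 4.5], [0, 0, 0], 0.8]]}}

```text
t: 30.55
position: [0.5187, 0.0188, 0.1074]
tool_rot: [0.729, 0.684, -0.002, -0.001]
contact_force: [0.1, 0.5, 0.6]
finger_gap: 0.0687
grip_force: 0.0
```

Emit:
{"method": "send_rows", "body": {"plan": [[[0, -2.3, 3.8], [0, 0, 0], 0.8], [[0, -2.4, 0], [0, 0, 0], 0.8], [[0, -2.2, 0], [0, 0, 0], 0.8], [[0, 0, 0], [0, 0, 0], 0.8], [[0, 0, 0], [0, 0, 0], 0.8]]}}

```text
t: 31.05
position: [0.5205, -0.0499, 0.1464]
tool_rot: [0.729, 0.684, 0.0, -0.0]
contact_force: [0.6, 0.4, -0.4]
finger_gap: 0.068
grip_force: 0.0
```

```bash
python3 look.py w11 plate pad_large@0.008 pad_medium@0.022 pad_small@0.034
python3 - <<'E'
from h import *
from cell import manip
for c in ('top','scene'):
    C=cam(c); cams.grab_frame(c)
    for n,z in (('pad_small',.034),('jar',.04),('tape_roll',0)):
        a=D.get(n,(0,.074,.025))
        for d in finder.outline_of(c,n)[:6]: print(c,n,round(d['conf'],2),np.round(d['box']).astype(int),fit(C,d['mask'],a[0]+z,a[1]+z,a[2]))
E
```

```text
t 31.05 [ 0.5205 -0.0499  0.1464] yaw y-axis -3.7 J [-0.61  0.2   0.69  1.87 -0.14  1.12  0.07]
plate 0.79 [186  34 311 163] [0.521  0.0207] 1.03
plate 0.24 [379 346 422 382] [ 0.6729 -0.2909] 6.27
pad_large@0.008 0.77 [210  59 289 143] [0.5247 0.0293] 4.75
pad_medium@0.022 0.86 [216  66 281 135] [0.5192 0.0196] 1.08
pad_small@0.034 0.81 [221  75 273 129] [0.5193 0.0197] 1.1
top pad_small 0.6 [249 192 264 212] (array([0.5213, 0.0206]), 1.3)
top jar 0.96 [251 131 275 156] (array([0.6554, 0.0075]), 1.37)
top jar 0.6 [242 190 253 213] (array([0.5151, 0.0436]), 7.64)
top jar 0.57 [241 256 262 280] (array([0.3741, 0.034 ]), 1.27)
top jar 0.56 [381 143 394 166] (array([ 0.6326, -0.2745]), 2.83)
top tape_roll 0.78 [ 96 169 116 195] (array([0.5811, 0.3891]), 1.24)
scene pad_small 0.74 [254 194 272 209] (array([0.5185, 0.0204]), 1.27)
scene jar 0.76 [272 141 292 174] (array([0.414 , 0.0421]), 1.19)
scene jar 0.62 [111 180 139 218] (array([ 0.6247, -0.2577]), 1.1)
scene jar 0.61 [224 228 249 270] (array([0.6931, 0.0152]), 1.27)
scene jar 0.61 [249 202 272 213] (array([0.582 , 0.0318]), 9.03)
scene jar 0.3 [329 172 342 188] (array([0.4596, 0.1774]), 4.54)
scene tape_roll 0.85 [419 245 446 275] (array([0.5775, 0.3871]), 1.14)
scene tape_roll 0.46 [ 64 195 183 250] (array([ 0.6335, -0.2632]), 0.21)
```

```bash
python3 -c "
from cell import workorder
print(workorder.close_job())"
```

```text
the job is handed in; nothing more can be done
None
```

The job was handed in at about 31 s (no verdict shown): by the final camera fits the jar is upright in the gap, about 1–2 mm from its middle, and the pads are stacked within about 2 mm of each other and the plate's centre. I never felt any bystander being touched, but I viewed 12 pictures against the limit of 10.

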